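# Index the drying stand and hang up the breakfast board

### The job

Turn the revolving stand by its red wing handle one click anticlockwise (seen from above), so that its white sloping rest with the red peg stands over the brass pointer on the base, and let it settle there. Then hang the wooden breakfast board on the red peg by its hole, pushed fully home so that it lies flat on the sloping rest with its wide end hanging down the slope. Leave the jar, the bowl, the mug, the knife and the bottle beside it where they are.

Things in the scene. Friction and masses are not known exactly. Their poses are not given: they have to be found in the camera images.
- carousel (a joint): Angle of the turntable (rad) on its base, growing anticlockwise seen from above. It clicks into sprung stops at 0, 1.047 and 2.094. It starts near 0, with the sloping rest 60 degrees clockwise of the brass pointer; at 1.047 the rest is over the pointer. Peak detent torque about 0.08 N m; let go within 0.3 rad of a stop it pulls itself in.
- stand: Fixed dark wood base, 224 mm across, 32 mm high. Origin: centre of its underside, on the turning axis; -x points to the brass pointer (out to 142 mm from the axis), roughly to the robot's right. The turntable on it is a light wood disc, 216 mm across, top 48 mm up, with two jars (60 mm across, tops 121 mm up) fixed on the side away from the rest.
- wing_grip (a point): Centre of the red wing handle, on the turning axis atop the post, 242 mm above the table. The handle is an upright bar 64 mm long, 14 mm thick, 40 mm tall (from 222 to 262 mm up). x runs along the bar and points away from the rest, y through its thickness; it turns with the turntable.
- rest (a point): White sloping rest with the red peg, 40 mm wide. Origin: where the peg's axis meets its upper face, 166 mm above the table, 45 mm out from the turning axis. x points up the slope, y across, z out of the face along the peg, 42 degrees from vertical, leaning outwards. Face from 95 mm below to 24 mm above the origin. Peg 14 mm thick, stands 32 mm out of the face; last 8 mm taper to 7 mm.
- board: Loose wooden paddle-shaped board lying flat on the table, 160 mm long, 12 mm thick, 0.09 kg. Origin: middle of the length, on the underside; x along it towards the end with the hole, z up. Wide part 54 mm wide, from x = -80 to +36 mm; head 38 mm wide, from +36 to +80 mm, with a through hole of 20 mm. Centre of mass near x = -10 mm.
- board_hole (a point): Centre of the board's hole, at half thickness: 58 mm along the board's x from its origin, 6 mm above its underside.
- board_foot (a point): Middle of the board's wide end edge, at half thickness: 80 mm from the origin on the side away from the hole.
- jam_jar: Small jam jar with a green lid, 62 mm across, 78 mm high; origin under its centre. Leave alone.
- ramekin: White ramekin (small bowl), 76 mm across, 45 mm high; origin under its centre. Leave alone.
- mug: Blue mug, 72 mm across, 78 mm high; origin under its centre, handle towards its +y. Leave alone.
- butter_knife: Butter knife with a dark wooden handle, 200 mm long, 12 mm high, along its x axis; origin at the middle, on the underside. Leave alone.
- juice_bottle: Amber bottle, 68 mm across, 190 mm high; origin under its centre. Leave alone.
Not all that is in view belongs to the job. Of the things that look like the board, take the one that is farthest to the robot's left at the start.

How it is judged:
On the way, in this order (a step that is already met when the one before it is completed fails the run):
1. the turntable has clicked into its next stop, over the pointer, and is at rest and let go, with the board still on the table (value of joint carousel between 0.907 and 1.187 rad and velocity of joint carousel between -0.08 and 0.08 rad/s and contact force between the fingers and stand below 0.1 N and height (world z) of board below 0.03 m), for 0.2 s.
2. the board's hole is home on the peg and the board lies flat on the rest (x of board_hole in the frame of rest between -0.009 and 0.009 m and y of board_hole in the frame of rest between -0.009 and 0.009 m and z of board_hole in the frame of rest between 0.001 and 0.011 m and x of board_foot in the frame of rest below -0.11 m and angle between the z axis of board and the z axis of rest, either way round below 0.14 rad), for 0.2 s.
At the end, for the whole second after the job is handed in: Turntable at the stop over the pointer (1.047 rad within 0.14); board at rest on the peg: hole centre within 9 mm of the peg axis along and across the slope and within 5 mm of its flat-lying height, board flat on the rest within 0.14 rad, wide end over 110 mm down the slope (all of step 2 and value of joint carousel between 0.907 and 1.187 rad and linear speed of board below 0.02 m/s); the robot touches nothing.
It fails at once if the jar, the ramekin (bowl), the mug, the knife or the bottle is moved more than 30 mm from its place (distance of any of jam_jar, ramekin, mug, butter_knife, juice_bottle from where it was at the start of the episode above 0.03 m).
It also fails if it takes over 61 s, if anything falls off the work surface, if the arm or the gripper's body presses on something with over 40 N, if the wrist force passes 120 N, or if a joint passes its speed limit or range.

### The arm

A 6-joint arm with a two-finger parallel gripper is mounted at the origin on the work surface. World frame = base frame: x ahead of the robot, y to its left, z up, the work surface at z = 0. Lengths are in m, angles in rad, forces in N, time in s.
With the tool pointing down it reaches from about 0.25 to 0.725 m from the base axis. Payload 9.7 kg.
Tool frame: the origin (TCP) lies midway between the tips of the shut fingers; the grasp point (between the pads) lies 19 mm behind it; z points along the fingers, y is the line along which they close (so a half turn about z gives the same grasp; the last joint's range is limited). The gripper opens to 85 mm and grips with 20 to 120 N. Pads are 22 mm wide; open, the fingers measure 114 mm over their backs; the gripper's body (76 mm by 85 mm) begins 54 mm behind the grasp point. The pads swing forward as they close: fully open they stand 13 mm farther back than shut.
Start: joints at [1.288, 0.087, 0.176, 1.66, 0, 1.571], TCP at [0.153, 0.528, 0.231] pointing down, gripper open.
Joint ranges: [-3.13, 3.13], [-0.85, 1.81], [-1.15, 1.24], [-2.2, 2.28], [-1.44, 1.52], [-3.14, 3.14]. Speed limits (rad/s): [2.22, 2.22, 2.57, 3.14, 3.14, 3.14].

### API

Orientations are given as a unit quaternion [w, x, y, z].
In Python, from bench import status, camera, camera_params, robot gives the robot as it stands. The module is installed in compiled form; this text tells all that it offers.
- The arm moves only by the tool arm_command, never from a script. Its argument "rows" is a list of rows, each an object with "travel": the shift along the tool's x, y, z each as a share of 0.3 m, from -1 to 1, a list of three; "rot": the turn, a rotation vector about the tool's x, y, z each as a share of pi rad, from -1 to 1, a list of three. A call has 1 to 8 rows; each row is the pose to reach, as a shift and turn from the pose commanded when the call began, along the tool's axes at that moment, turning the shorter way round; what a row does not reach only later rows make up. A row lasts 1/8 s, in which the tool goes at most 62.5 mm and 10.7 degrees, less where a joint would pass 70% of its speed; a pose out of reach is approached as far as the arm can. A call with a number of a shift or a turn outside -1 to 1 is refused whole. A call with a gripper value outside its range is refused whole. "gripper" is the opening, from -1 (shut) to 1 (fully open), set as the call begins (left out, the last holds). The fingers move at their own pace and stop on an object; "newtons" is the grip in N (left out, the last holds). Time passes only in rows, so rows that repeat a pose let the fingers close. It gives the time, the measured TCP pose, the force, the opening and the grip force at its end, in the units of the state.
- status.read_state(): the state, without advancing time (a new reading comes with each control period).
- camera(name): name is "scene" or "top" or "wrist"; returns (picture, depth): 400x640x3 uint8, blue, green, red; 400x640 float32, m along the optical axis (not along the pixel's ray), 0 where there is no reading.
- camera_params(name): a dict with "fx", "fy", "cx", "cy" (pixels), "dist_coeffs" ([k1, k2, p1, p2, k3] as OpenCV has them; the pictures are not rectified), "rvec" (rotation vector, rad) and "tvec" (3), from world to camera coordinates, as OpenCV has them. Camera axes: x right, y down, z forward; pixel columns grow to the right and rows downward; lengths in m; the calibration is good to about 2 mm. A picture is of the moment at which its call begins: read the wrist's pose just before it. camera_params takes no time and is no camera call; for the wrist camera it gives the pose at the moment of the call.
- robot.hand_in(): hands the job in; it is judged then, once.
The state is a dict: "time": time; "qpos": joint angles; "qd": joint speeds; "tau": joint torques, N m; "eef_pos": TCP position; "eef_rot": TCP orientation; "force": force on the tool from outside, world axes, zero at the start; "moment": the same for the moment, N m; "finger_gap": finger opening in m; "grasp_force": force on a finger pad.
Only numpy, scipy, OpenCV 4.12 (cv2) and the standard library are available. Lean on these libraries where they do the work, as an engineer would, in place of code of your own. Each camera call takes 0.05 s, during which the arm holds its last target. There are 200 camera calls.

## Working session

There is one attempt and no reset: what is moved stays moved. The work goes in short steps, Python scripts to look and compute and a tool call to move; the robot and the scene stay as the last step left them, time stands still between calls to the robot, and variables do not carry over. Pictures are saved under pics/ and viewed, at most 10 in all, crops included, and the job is handed in when it is done.

Besides the shell and the picture viewer there is one more tool, called after "Call:" by a JSON object that holds its "method" and its "body". arm_command: Moves the arm, as the interface text tells. Shift numbers are shares of 0.3 m and turn numbers shares of pi rad, none past 1 either way. Its arguments: {"type":"object","properties":{"rows":{"type":"array","items":{"type":"object","properties":{"travel":{"type":"array","items":{"type":"number","minimum":-1,"maximum":1}},"rot":{"type":"array","items":{"type":"number","minimum":-1,"maximum":1}}}}},"gripper":{"type":"number"},"newtons":{"type":"number"}},"required":["rows"]}

```bash
mkdir -p pics; cat > h.py <<'E'
import numpy as np, cv2
from scipy.spatial.transform import Rotation as R
from bench import status, camera, camera_params, robot
def cam(name):
    p=camera_params(name); K=np.array([[p['fx'],0,p['cx']],[0,p['fy'],p['cy']],[0,0,1]])
    return K,np.array(p['dist_coeffs']),R.from_rotvec(np.ravel(p['rvec'])).as_matrix(),np.ravel(p['tvec'])
def rays(name,px,c=None):
    K,d,r,t=c or cam(name)
    u=cv2.undistortPoints(np.array(px,float).reshape(-1,1,2),K,d).reshape(-1,2)
    return -r.T@t, np.c_[u,np.ones(len(u))]@r
def onplane(name,px,z,c=None):
    o,d=rays(name,px,c); return o+d*((z-o[2])/d[:,2])[:,None]
def proj(name,pts,c=None):
    K,d,r,t=c or cam(name)
    return cv2.projectPoints(np.array(pts,float).reshape(-1,3),cv2.Rodrigues(r)[0],t,K,d)[0].reshape(-1,2)
def cloud(name,dep,c=None):
    h,w=dep.shape; v,u=np.mgrid[:h,:w]
    o,d=rays(name,np.c_[u.ravel(),v.ravel()],c)
    return (o+d*dep.reshape(-1,1)).reshape(h,w,3)
E
python3 - <<'E'
from h import *
for n in('top','scene'):
    im,d=camera(n); cv2.imwrite(f'pics/{n}0.png',im); np.savez(f'{n}0.npz',im=im,d=d)
    K,ds,r,t=cam(n); print(n,-r.T@t,K[0,0],r[2])
print(status.read_state())
E
```

```text
top [ 0.39634159 -0.04222906  1.57624688] 440.0756094851002 [ 0.08714961  0.00967607 -0.99614824]
scene [ 1.18666795 -0.08368068  1.01363391] 411.98404395319136 [-0.62743213  0.04966805 -0.77708558]
{'time': 0.1, 'qpos': array([ 1.28804166e+00,  8.73756206e-02,  1.75226725e-01,  1.65979539e+00,
       -1.47933028e-05,  1.57081286e+00]), 'qd': array([-1.86082510e-03,  4.12318790e-05,  2.20534864e-03,  1.40860535e-03,
        1.03460060e-05, -1.27981075e-03]), 'tau': array([-8.14825926e-04, -5.21561408e+01,  4.65655804e+01,  1.60869013e-02,
       -1.27670683e-05,  4.76156373e-06]), 'eef_pos': array([0.15339904, 0.52796553, 0.23067701]), 'eef_rot': array([-7.35502142e-05,  1.40915000e-01,  9.90021532e-01, -5.69296625e-04]), 'force': array([-0.83179479, -0.05715703,  0.03618358]), 'moment': array([-0.02514094, -0.00815637,  0.01532846]), 'grasp_force': 0.0, 'finger_gap': 0.08546419224313255}
```

View pics/top0.png

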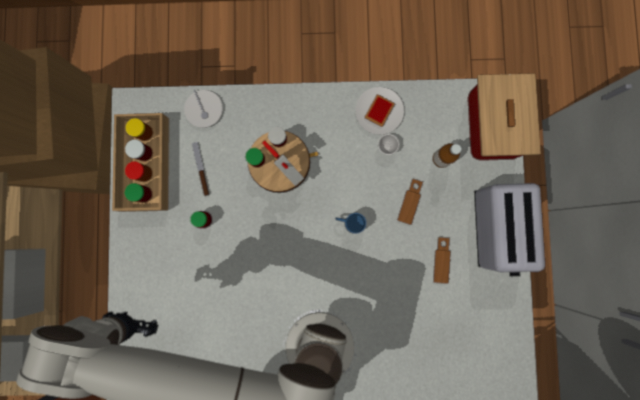

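View pics/scene0.png

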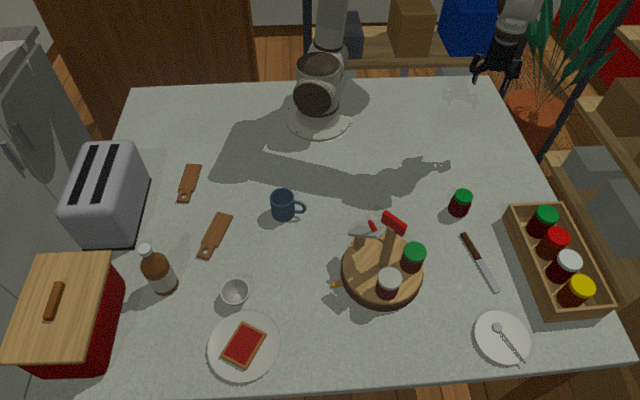

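Top view: the robot base is at about (320,350), with +x up and +y to the left. There are two board candidates, at (410,201) and (442,260). The left one, (410,201), has the larger y, so I choose it. Its hole is near (417,184). The stand is at (279,161), with the pointer at about (315,155), the red wing handle at about (272,150) and the rest at about (290,170).

```bash
cat > m.py <<'E'
from h import *
z=np.load('top0.npz'); im,d=z['im'],z['d']; hsv=cv2.cvtColor(im,cv2.COLOR_BGR2HSV)
# boards
m=cv2.inRange(hsv,(5,110,60),(18,255,220)); m[:, :370]=0; m[:170]=0; m[:,470:]=0
n,l,s,c=cv2.connectedComponentsWithStats(m)
C=cam('top')
for i in range(1,n):
    if s[i,4]<100: continue
    v,u=np.where(l==i); P=onplane('top',np.c_[u,v],.012,C)[:,:2]
    (cx,cy),sz,a=cv2.minAreaRect(P.astype(np.float32)*1000)
    w,V=np.linalg.eigh(np.cov(P.T)); print('board',c[i],s[i,4],(cx,cy),sz,a,'axis',V[:,1],'mean',P.mean(0))
# red handle
m=cv2.inRange(hsv,(0,150,90),(8,255,255))|cv2.inRange(hsv,(172,150,90),(180,255,255)); m[:, :240]=0; m[:,330:]=0;m[:120]=0;m[200:]=0
n,l,s,c=cv2.connectedComponentsWithStats(m)
pc=cloud('top',d,C)
for i in range(1,n):
    if s[i,4]<8: continue
    q=pc[l==i]; print('red',c[i],s[i],q[:,2].min(),q[:,2].max()); 
    h=np.where((l==i)&(pc[:,:,2]>.235)); 
    if len(h[0])>10:
        P=onplane('top',np.c_[h[1],h[0]],.262,C)[:,:2]; print(len(P),cv2.minAreaRect(P.astype(np.float32)*1000))
# disc
Z=pc[:,:,2]; m=((Z>.038)&(Z<.06)).astype(np.uint8); m[:, :235]=0;m[:,312:]=0;m[:120]=0;m[200:]=0
n,l,s,c=cv2.connectedComponentsWithStats(m);i=1+np.argmax(s[1:,4])
P=pc[l==i][:,:2]; hull=cv2.convexHull(P.astype(np.float32)*1000); print('disc',cv2.minEnclosingCircle(hull),cv2.fitEllipse(hull))
pr=lambda px,z:print(px,z,onplane('top',[px],z,C))
pr((317,154),.03)
big=cv2.resize(im[110:240,230:460],None,fx=3.4,fy=3.4,interpolation=cv2.INTER_CUBIC); cv2.imwrite('pics/crop1.png',big)
E
python3 m.py
```

```text
board [409.89728682 203.34496124] 516 (501.97564697265625, -334.9164733886719) (48.567867279052734, 155.27847290039062) 70.37711334228516 axis [-0.9403444   0.34022407] mean [ 0.49362193 -0.33199378]
board [441.79667283 262.19778189] 541 (292.2823181152344, -436.52252197265625) (49.40669250488281, 154.85006713867188) 83.85883331298828 axis [-0.99311622  0.11713317] mean [ 0.28382407 -0.43559344]
red [270.22429907 149.09345794] [262 141  17  17 107] 0.05465733175710885 1.5762468765189257
100 ((653.974365234375, 129.8521728515625), (65.25543975830078, 15.011770248413086), 43.595733642578125)
red [284.66666667 165.06666667] [283 163   5   5  15] 0.17493530913901978 0.1942784091713028
disc ((655.157470703125, 131.51730346679688), 109.94166564941406) ((654.45556640625, 132.67648315429688), (214.13314819335938, 215.87889099121094), 145.3613739013672)
(317, 154) 0.03 [[ 0.67617089 -0.00607366  0.03      ]]
```

View pics/crop1.png

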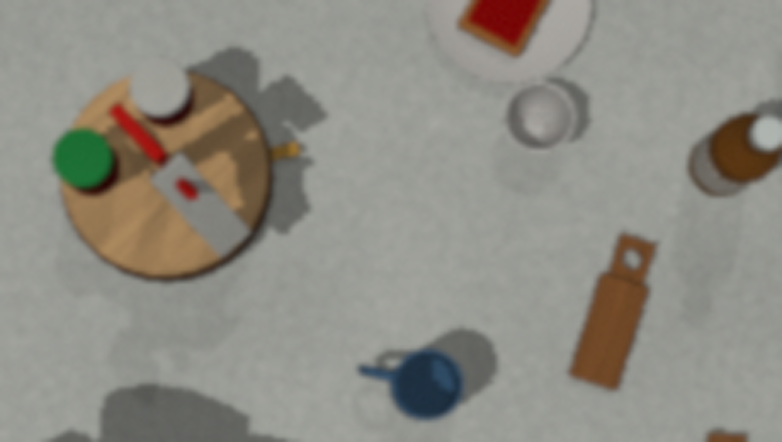

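```bash
cat >> h.py <<'E'
def cur():
    s=status.read_state(); q=s['eef_rot']; return np.array(s['eef_pos']),R.from_quat([q[1],q[2],q[3],q[0]])
def down(yaw_y): # tool down, tool y at yaw (deg)
    a=np.deg2rad(yaw_y); y=np.array([np.cos(a),np.sin(a),0]); z=np.array([0,0,-1.]); return R.from_matrix(np.c_[np.cross(y,z),y,z])
def delta(p,rot,start=None):
    p0,r0=start or cur()
    t=r0.inv().apply(np.array(p)-p0)/.3; w=(r0.inv()*rot).as_rotvec()/np.pi
    print('travel',np.round(t,4).tolist(),'rot',np.round(w,4).tolist(),'deg',np.round(np.linalg.norm(w)*180,1)); return np.array(p),rot
E
python3 - <<'E'
from h import *
s=delta([.40,.33,.31],down(105)); s=delta([.654,.131,.295],down(133.6),s); s=delta([.654,.131,.237],down(133.6),s)
E
```

```text
travel [-0.9735, -0.4046, -0.2639] rot [-0.0004, -0.0001, -0.1733] deg 31.2
travel [-0.6461, -0.8599, 0.05] rot [0.0, 0.0, -0.1589] deg 28.6
travel [0.0, 0.0, 0.1933] rot [0.0, 0.0, 0.0] deg 0.0
```

Call:
{"method": "arm_command", "body": {"rows": [{"travel": [-0.1,-0.05,-0.2],"rot": [0,0,-0.03]},{"travel": [-0.97,-0.4,-0.26],"rot": [0,0,-0.173]},{"travel": [-0.97,-0.4,-0.26],"rot": [0,0,-0.173]},{"travel": [-0.97,-0.4,-0.26],"rot": [0,0,-0.173]},{"travel": [-0.97,-0.4,-0.26],"rot": [0,0,-0.173]},{"travel": [-0.97,-0.4,-0.26],"rot": [0,0,-0.173]},{"travel": [-0.97,-0.4,-0.26],"rot": [0,0,-0.173]},{"travel": [-0.97,-0.4,-0.26],"rot": [0,0,-0.173]}], "gripper": 1, "newtons": 30}}

```text
time: 1.1
eef_pos: [0.3992, 0.3318, 0.309]
eef_rot: [-0.0, -0.13, 0.992, -0.0]
force: [0.4, 0.3, -0.3]
finger_gap: 0.0855
grasp_force: 0.0
```

Call:
{"method": "arm_command", "body": {"rows": [{"travel": [-0.64,-0.86,0.05],"rot": [0,0,-0.16]},{"travel": [-0.64,-0.86,0.05],"rot": [0,0,-0.16]},{"travel": [-0.64,-0.86,0.05],"rot": [0,0,-0.16]},{"travel": [-0.64,-0.86,0.05],"rot": [0,0,-0.16]},{"travel": [-0.64,-0.86,0.05],"rot": [0,0,-0.16]},{"travel": [-0.64,-0.86,0.05],"rot": [0,0,-0.16]},{"travel": [-0.64,-0.86,0.05],"rot": [0,0,-0.16]},{"travel": [-0.64,-0.86,0.05],"rot": [0,0,-0.16]}]}}

```text
time: 2.1
eef_pos: [0.6506, 0.1336, 0.2945]
eef_rot: [-0.0, -0.373, 0.928, 0.0]
force: [-0.4, -0.0, 0.2]
finger_gap: 0.0855
grasp_force: 0.0
```

```bash
python3 - <<'E'
from h import *
delta([.654,.131,.237],down(133.6)); s=status.read_state(); print(s['eef_pos'],s['qpos'],s['time'])
C=cam('wrist'); im,d=camera('wrist'); cv2.imwrite('pics/w1.png',im)
hsv=cv2.cvtColor(im,cv2.COLOR_BGR2HSV)
m=cv2.inRange(hsv,(0,150,70),(8,255,255))|cv2.inRange(hsv,(172,150,70),(180,255,255))
n,l,st,c=cv2.connectedComponentsWithStats(m)
for i in range(1,n):
    if st[i,4]<60: continue
    v,u=np.where(l==i);P=onplane('wrist',np.c_[u,v],.262,C)[:,:2]
    print(c[i],st[i],cv2.minAreaRect(P.astype(np.float32)*1000))
print(-C[2].T@C[3])
E
```

```text
travel [-0.0023, -0.0141, 0.1918] rot [0.0001, 0.0, 0.0013] deg 0.2
[0.65058458 0.13357121 0.29452952] [ 2.02363597e-01  4.35964903e-01  7.26128792e-01  1.86103317e+00
  3.07654993e-04 -5.62751731e-01] 2.1
[317.64705882 119.35828877] [309 101  18  37 561] ((608.542236328125, 88.59595489501953), (17.077987670898438, 8.279723167419434), 43.89407730102539)
[313.24571036 225.11976664] [ 301  166   27  121 2914] ((651.7042236328125, 126.91517639160156), (69.29203033447266, 13.517838478088379), 42.81216049194336)
[0.59453602 0.07889856 0.43692031]
```

View pics/w1.png

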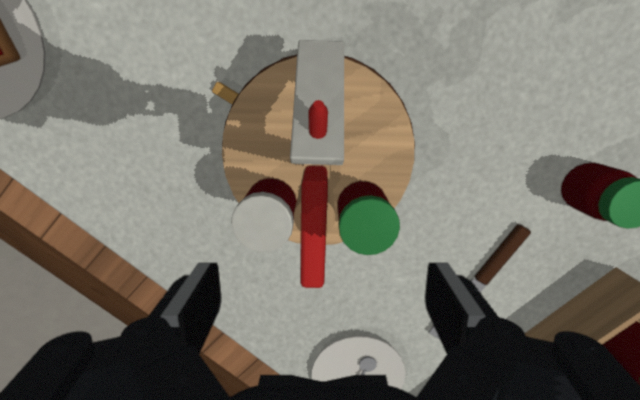

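The wrist view shows the red bar upright at (313,225), between the open fingers at (205,300) and (440,300). The rest with its peg is at (318,118) and the jars are well below. I'll go down and grip.

```bash
python3 - <<'E'
from h import *
delta([.653,.1295,.237],down(133.3))
E
```

```text
travel [0.0034, -0.0155, 0.1929] rot [-0.0, 0.0001, 0.0031] deg 0.6
```

Call:
{"method": "arm_command", "body": {"rows": [{"travel": [0.003,-0.0155,0.1],"rot": [0,0,0.003]},{"travel": [0.003,-0.0155,0.192],"rot": [0,0,0.003]},{"travel": [0.003,-0.0155,0.192],"rot": [0,0,0.003]},{"travel": [0.003,-0.0155,0.192],"rot": [0,0,0.003]}]}}

```text
time: 2.65
eef_pos: [0.6537, 0.1287, 0.2386]
eef_rot: [0.001, -0.369, 0.93, -0.0]
force: [0.7, 0.7, 0.0]
finger_gap: 0.0853
grasp_force: 0.0
```

Call:
{"method": "arm_command", "body": {"rows": [{"travel": [0,0,0],"rot": [0,0,0]},{"travel": [0,0,0],"rot": [0,0,0]},{"travel": [0,0,0],"rot": [0,0,0]},{"travel": [0,0,0],"rot": [0,0,0]},{"travel": [0,0,0],"rot": [0,0,0]},{"travel": [0,0,0],"rot": [0,0,0]}], "gripper": -1, "newtons": 25}}

```text
time: 3.4
eef_pos: [0.6532, 0.1288, 0.2369]
eef_rot: [-0.0, -0.368, 0.93, 0.001]
force: [-5.7, 4.1, 1.7]
finger_gap: 0.0135
grasp_force: 27.2
```

Call:
{"method": "arm_command", "body": {"rows": [{"travel": [0,0.004,0],"rot": [0,0,-0.04]},{"travel": [0,0.004,0],"rot": [0,0,-0.08]},{"travel": [0,0.004,0],"rot": [0,0,-0.13]},{"travel": [0,0.004,0],"rot": [0,0,-0.18]},{"travel": [0,0.004,0],"rot": [0,0,-0.23]},{"travel": [0,0.004,0],"rot": [0,0,-0.28]},{"travel": [0,0.004,0],"rot": [0,0,-0.335]},{"travel": [0,0.004,0],"rot": [0,0,-0.335]}]}}

```text
time: 4.4
eef_pos: [0.6558, 0.1281, 0.2369]
eef_rot: [-0.001, 0.786, -0.619, 0.002]
force: [14.7, -2.0, -0.5]
finger_gap: 0.0135
grasp_force: 26.9
```

Call:
{"method": "arm_command", "body": {"rows": [{"travel": [0,0,0],"rot": [0,0,0]},{"travel": [0,0,0],"rot": [0,0,0]},{"travel": [0,0,0],"rot": [0,0,0]},{"travel": [0,0,0],"rot": [0,0,0]},{"travel": [0,0,0],"rot": [0,0,0]}], "gripper": 1}}

```text
time: 5.03
eef_pos: [0.6531, 0.1289, 0.2367]
eef_rot: [-0.0, 0.785, -0.619, 0.0]
force: [0.2, 0.1, -0.2]
finger_gap: 0.0857
grasp_force: 0.0
```

Call:
{"method": "arm_command", "body": {"rows": [{"travel": [0,0,-0.1],"rot": [0,0,0]},{"travel": [0,0,-0.3],"rot": [0,0,0]},{"travel": [0,0,-0.4],"rot": [0,0,0]},{"travel": [0,0,-0.4],"rot": [0,0,0]},{"travel": [0,0,-0.4],"rot": [0,0,0]},{"travel": [0,0,-0.4],"rot": [0,0,0]}]}}

```text
time: 5.78
eef_pos: [0.653, 0.1288, 0.3552]
eef_rot: [0.001, 0.785, -0.619, -0.001]
force: [0.5, 0.4, -0.1]
finger_gap: 0.0853
grasp_force: 0.0
```

```bash
cat > rest.py <<'E'
from h import *
s=status.read_state(); C=cam('wrist'); im,d=camera('wrist'); cv2.imwrite('pics/w2.png',im); np.savez('w2.npz',im=im,d=d,C=np.array(C,dtype=object),allow_pickle=True)
print(s['time'],s['eef_pos'],s['qpos'])
hsv=cv2.cvtColor(im,cv2.COLOR_BGR2HSV); pc=cloud('wrist',d,C)
m=cv2.inRange(hsv,(0,150,70),(8,255,255))|cv2.inRange(hsv,(172,150,70),(180,255,255))
n,l,st,c=cv2.connectedComponentsWithStats(m)
for i in range(1,n):
    if st[i,4]<60: continue
    v,u=np.where(l==i);P=onplane('wrist',np.c_[u,v],.262,C)[:,:2]; q=pc[l==i]
    print(c[i],st[i],cv2.minAreaRect(P.astype(np.float32)*1000),'cloud',np.median(q,0),q[:,2].min(),q[:,2].max())
Z=pc[:,:,2]; m=((hsv[:,:,1]<60)&(Z>.095)&(Z<.19)).astype(np.uint8); m=cv2.erode(m,np.ones((3,3)))
n,l,st,c=cv2.connectedComponentsWithStats(m)
for i in range(1,n):
    if st[i,4]<150: continue
    q=pc[l==i]; q0=np.median(q,0); U,S,V=np.linalg.svd(q-q.mean(0),full_matrices=False); nn=V[2]*np.sign(V[2][2])
    print('grey',c[i],st[i],'mean',q.mean(0),'n',nn,'tilt',np.degrees(np.arccos(nn[2])),'az',np.degrees(np.arctan2(nn[1],nn[0])),'rms',S[2]/len(q)**.5,'ax',V[0])
    # azimuth of the in-plane rectangle
E
python3 rest.py
```

```text
5.775 [0.6529952  0.12878883 0.35519665] [ 1.94732043e-01  5.51654186e-01  1.02069190e+00  2.04228437e+00
 -8.04944690e-06 -1.61168160e+00]
[320.48275862 112.76127321] [314  97  14  31 377] ((668.82666015625, 69.87406921386719), (8.499682426452637, 18.929399490356445), 13.526531219482422) cloud [0.6678061  0.0759981  0.18562136] 0.17001429581130634 0.49757947874383074
[318.74565469 193.63035921] [ 309  149   21   93 1726] ((656.5647583007812, 126.20183563232422), (13.713011741638184, 67.38233947753906), 12.86299991607666) cloud [0.65692588 0.12342459 0.26132221] 0.16661371947677162 0.49757947874383074
grey [320.72141308  96.48868919] [ 299   48   42  101 3227] mean [0.67061429 0.06319518 0.14468286] n [ 0.14097373 -0.65055596  0.74625957] tilt 41.73259883271529 az -77.77320026230001 rms 0.0008191135651070332 ax [-0.15620567  0.7297292   0.66565387]
grey [273.12239444 202.34687333] [ 248  178   51   50 1871] mean [0.69558548 0.18898401 0.12045227] n [-0.00500951 -0.01375425  0.99989286] tilt 0.8387323201859281 az -110.01239406899685 rms 0.0008829720211620313 ax [-0.13314246 -0.99099376 -0.01429888]
```

View pics/w2.png

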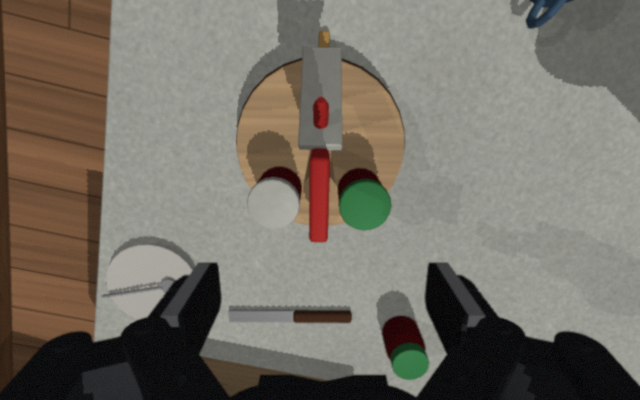

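The rest now stands over the pointer: the rest is at (320,96) and the pointer at (325,38). The measured slope is 41.7°, outward azimuth about -77.4°, and the axis is at about (0.6555, 0.130). Next is the board.

```bash
python3 - <<'E'
from h import *
s=delta([.58,-.10,.32],down(130)); s=delta([.488,-.330,.25],down(70.2),s)
E
```

```text
travel [0.6848, 0.4141, 0.1189] rot [0.0007, -0.0004, 0.3528] deg 63.5
travel [0.7277, -0.3902, 0.2333] rot [0.0, 0.0, 0.3322] deg 59.8
```

Call:
{"method": "arm_command", "body": {"rows": [{"travel": [0.3,0.1,0],"rot": [0,0,0.06]},{"travel": [0.68,0.41,0.12],"rot": [0,0,0.353]},{"travel": [0.68,0.41,0.12],"rot": [0,0,0.353]},{"travel": [0.68,0.41,0.12],"rot": [0,0,0.353]},{"travel": [0.68,0.41,0.12],"rot": [0,0,0.353]},{"travel": [0.68,0.41,0.12],"rot": [0,0,0.353]},{"travel": [0.68,0.41,0.12],"rot": [0,0,0.353]}]}}

```text
time: 6.7
eef_pos: [0.5807, -0.0984, 0.3202]
eef_rot: [-0.0, -0.342, 0.94, 0.0]
force: [-0.1, -0.5, 0.0]
finger_gap: 0.0849
grasp_force: 0.0
```

Call:
{"method": "arm_command", "body": {"rows": [{"travel": [0.73,-0.39,0.233],"rot": [0,0,0.332]},{"travel": [0.73,-0.39,0.233],"rot": [0,0,0.332]},{"travel": [0.73,-0.39,0.233],"rot": [0,0,0.332]},{"travel": [0.73,-0.39,0.233],"rot": [0,0,0.332]},{"travel": [0.73,-0.39,0.233],"rot": [0,0,0.332]},{"travel": [0.73,-0.39,0.233],"rot": [0,0,0.332]},{"travel": [0.73,-0.39,0.233],"rot": [0,0,0.332]},{"travel": [0.73,-0.39,0.233],"rot": [0,0,0.332]}]}}

```text
time: 7.7
eef_pos: [0.4886, -0.3282, 0.2507]
eef_rot: [-0.0, 0.17, 0.986, 0.0]
force: [0.7, 1.2, -0.7]
finger_gap: 0.0853
grasp_force: 0.0
```

```bash
cat > bd.py <<'E'
from h import *
s=status.read_state(); C=cam('wrist'); im,d=camera('wrist'); cv2.imwrite('pics/w3.png',im)
print(s['time'],s['eef_pos'],s['eef_rot'],s['qpos'])
hsv=cv2.cvtColor(im,cv2.COLOR_BGR2HSV)
m=cv2.inRange(hsv,(4,90,50),(20,255,230)); n,l,st,c=cv2.connectedComponentsWithStats(m)
i=1+np.argmax(st[1:,4]); print(c[i],st[i])
mm=(l==i).astype(np.uint8); cs,h=cv2.findContours(mm,cv2.RETR_CCOMP,cv2.CHAIN_APPROX_NONE)
for k,q in enumerate(cs):
    a=cv2.contourArea(q)
    if a<80: continue
    P=(onplane('wrist',q.reshape(-1,2),.012,C)[:,:2]*1000).astype(np.float32); print('hole' if h[0][k][3]>=0 else 'outer',a,cv2.minAreaRect(P),cv2.minEnclosingCircle(P) if a<3000 else '')
pc=cloud('wrist',d,C); print('z',np.median(pc[l==i][:,2]))
E
python3 bd.py
```

```text
7.7 [ 0.48859633 -0.3282009   0.25067887] [-6.37078769e-05  1.69570945e-01  9.85517980e-01  5.00159050e-05] [-5.91513260e-01  1.91227756e-01  3.30038260e-01  1.70976401e+00
  3.92069848e-05 -2.50724677e-01]
[319.54455446 159.29870784] [ 295   97   50  141 5959]
outer 5976.0 ((502.1580505371094, -337.06463623046875), (52.00926971435547, 158.1238555908203), 70.41490173339844) 
hole 220.5 ((554.531494140625, -355.56756591796875), (20.239450454711914, 19.43353271484375), 23.765859603881836) ((554.6827392578125, -355.88592529296875), 11.102089881896973)
z 0.011772597410341201
```

View pics/w3.png

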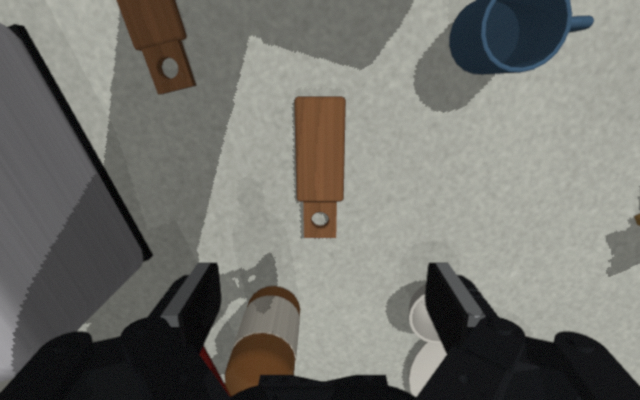

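The view confirms it: the board's wide part is at (320,150) and its hole at (319,219), with a 158 x 52 mm outline against the true 160 x 54 and its top at z = 12 mm. The bottle and bowl are clear of the fingers.

```bash
python3 - <<'E'
from h import *
s=delta([.4879,-.3318,-.001],down(70.4))
E
```

```text
travel [-0.0017, -0.012, 0.8392] rot [-0.0, -0.0, 0.0002] deg 0.0
```

Call:
{"method": "arm_command", "body": {"rows": [{"travel": [-0.002,-0.012,0.2],"rot": [0,0,0]},{"travel": [-0.002,-0.012,0.4],"rot": [0,0,0]},{"travel": [-0.002,-0.012,0.6],"rot": [0,0,0]},{"travel": [-0.002,-0.012,0.75],"rot": [0,0,0]},{"travel": [-0.002,-0.012,0.82],"rot": [0,0,0]},{"travel": [-0.002,-0.012,0.839],"rot": [0,0,0]},{"travel": [-0.002,-0.012,0.839],"rot": [0,0,0]},{"travel": [-0.002,-0.012,0.839],"rot": [0,0,0]}]}}

```text
time: 8.75
eef_pos: [0.4886, -0.3326, 0.0006]
eef_rot: [0.001, 0.172, 0.985, -0.0]
force: [0.5, 1.0, 0.5]
finger_gap: 0.085
grasp_force: 0.0
```

Call:
{"method": "arm_command", "body": {"rows": [{"travel": [0,0,0],"rot": [0,0,0]},{"travel": [0,0,0],"rot": [0,0,0]},{"travel": [0,0,0],"rot": [0,0,0]},{"travel": [0,0,0],"rot": [0,0,0]},{"travel": [0,0,0],"rot": [0,0,0]}], "gripper": -1, "newtons": 40}}

```text
time: 9.38
eef_pos: [0.4882, -0.3324, -0.0]
eef_rot: [0.001, 0.172, 0.985, -0.0]
force: [-1.7, 0.3, 5.8]
finger_gap: 0.053
grasp_force: 42.4
```

```bash
python3 - <<'E'
from h import *
s=status.read_state(); print(s['eef_pos'],s['force'],s['finger_gap'],s['grasp_force'])
p=cur()[0]
az=np.deg2rad(-77.4); a=np.deg2rad(42); e=np.array([np.cos(az),np.sin(az),0]); up=np.array([0,0,1.])
ax=np.array([.6555,.130,0]); O=ax+.045*e+.166*up; rx=-np.cos(a)*e+np.sin(a)*up; rz=np.sin(a)*e+np.cos(a)*up; ry=np.cross(rz,rx)
print('ry az',np.degrees(np.arctan2(ry[1],ry[0])))
# tool: z=-rz ; y: from yaw70 -> 193 => y = -? 
y=ry if np.dot(ry[:2],[np.cos(np.deg2rad(193)),np.sin(np.deg2rad(193))])>0 else -ry
T=R.from_matrix(np.c_[np.cross(y,-rz),y,-rz])
# current: hole in tool frame
Rt=cur()[1]; hole=np.array([.5565,-.3563,.006]); hl=Rt.inv().apply(hole-p); print('hole in tool',hl)
for dz in (.10,.055,.006):
    t=O+dz*rz-T.apply(hl); print(dz,'tcp',t)
np.savez('rest.npz',O=O,rx=rx,ry=ry,rz=rz,T=T.as_quat(),hl=hl)
s=delta([.4879,-.3318,.20],down(70.4)); s=delta([.56,-.18,.30],down(110),s); tt=O+.1*rz-T.apply(hl)
s=delta([.63,-.08,.30],down(165),s);s=delta(tt,T,s)
E
```

```text
[ 4.88175528e-01 -3.32448897e-01 -1.69796054e-05] [-1.74299413  0.31890502  5.80722895] 0.05303327287792849 42.367762327194214
ry az -167.4
hole in tool [-0.07237195  0.00070417 -0.00592602]
0.1 tcp [ 0.69146766 -0.02768201  0.18748431]
0.055 tcp [0.68489917 0.0017037  0.15404279]
0.006 tcp [0.67774682 0.03370147 0.11762869]
travel [0.0008, 0.0016, -0.6667] rot [-0.0001, 0.0004, -0.0011] deg 0.2
travel [-0.0567, 0.5573, -0.3333] rot [0.0, 0.0, -0.22] deg 39.6
travel [-0.3333, 0.2334, 0.0] rot [0.0, 0.0, -0.3056] deg 55.0
travel [-0.2215, -0.1528, 0.3751] rot [-0.0562, -0.2287, -0.1464] deg 49.9
```

Gripped at a 53 mm gap. Now I'll lift and carry.

Call:
{"method": "arm_command", "body": {"rows": [{"travel": [0,0,-0.1],"rot": [0,0,0]},{"travel": [0,0,-0.3],"rot": [0,0,0]},{"travel": [0,0,-0.5],"rot": [0,0,0]},{"travel": [0,0,-0.667],"rot": [0,0,0]},{"travel": [0,0,-0.667],"rot": [0,0,0]}]}}

```text
time: 10.0
eef_pos: [0.4891, -0.333, 0.2038]
eef_rot: [0.003, 0.172, 0.985, -0.001]
force: [0.9, 0.4, -1.0]
finger_gap: 0.0529
grasp_force: 42.8
```

Call:
{"method": "arm_command", "body": {"rows": [{"travel": [0,0.12,-0.1],"rot": [0,0,-0.03]},{"travel": [-0.02,0.28,-0.2],"rot": [0,0,-0.09]},{"travel": [-0.04,0.42,-0.3],"rot": [0,0,-0.15]},{"travel": [-0.057,0.557,-0.333],"rot": [0,0,-0.22]},{"travel": [-0.057,0.557,-0.333],"rot": [0,0,-0.22]},{"travel": [-0.057,0.557,-0.333],"rot": [0,0,-0.22]}]}}

```text
time: 10.75
eef_pos: [0.5603, -0.1809, 0.2977]
eef_rot: [-0.001, -0.171, 0.985, 0.0]
force: [0.6, -0.2, -1.6]
finger_gap: 0.0525
grasp_force: 42.8
```

Call:
{"method": "arm_command", "body": {"rows": [{"travel": [-0.06,0.04,0],"rot": [0,0,-0.05]},{"travel": [-0.12,0.09,0],"rot": [0,0,-0.1]},{"travel": [-0.18,0.13,0],"rot": [0,0,-0.155]},{"travel": [-0.24,0.18,0],"rot": [0,0,-0.21]},{"travel": [-0.333,0.233,0],"rot": [0,0,-0.26]},{"travel": [-0.333,0.233,0],"rot": [0,0,-0.3056]},{"travel": [-0.333,0.233,0],"rot": [0,0,-0.3056]}]}}

```text
time: 11.62
eef_pos: [0.6306, -0.0821, 0.298]
eef_rot: [-0.001, -0.606, 0.795, 0.001]
force: [-0.3, -0.4, -0.5]
finger_gap: 0.0526
grasp_force: 42.8
```

```bash
python3 - <<'E'
from h import *
z=np.load('rest.npz'); T=R.from_quat(z['T']); O,rz,hl=z['O'],z['rz'],z['hl']
s=status.read_state(); print(s['qpos'],s['force'],s['finger_gap'])
delta(O+.1*rz-T.apply(hl),T)
E
```

```text
[-1.29411446e-01  3.55815455e-01  6.26548899e-01  1.84318154e+00
 -2.09521919e-04 -1.43166088e+00] [-0.2800063  -0.36906278 -0.46047293] 0.05260152981056983
travel [-0.229, -0.1482, 0.3681] rot [-0.0565, -0.2286, -0.1486] deg 50.1
```

Call:
{"method": "arm_command", "body": {"rows": [{"travel": [-0.04,-0.03,0.06],"rot": [-0.01,-0.04,-0.025]},{"travel": [-0.08,-0.06,0.13],"rot": [-0.02,-0.085,-0.055]},{"travel": [-0.13,-0.09,0.2],"rot": [-0.032,-0.13,-0.085]},{"travel": [-0.18,-0.12,0.28],"rot": [-0.044,-0.18,-0.115]},{"travel": [-0.229,-0.148,0.368],"rot": [-0.0565,-0.2286,-0.1486]},{"travel": [-0.229,-0.148,0.368],"rot": [-0.0565,-0.2286,-0.1486]},{"travel": [-0.229,-0.148,0.368],"rot": [-0.0565,-0.2286,-0.1486]}]}}

```text
time: 12.5
eef_pos: [0.6915, -0.0273, 0.1908]
eef_rot: [-0.223, 0.729, -0.584, -0.278]
force: [-0.6, 0.7, 0.7]
finger_gap: 0.0528
grasp_force: 42.9
```

```bash
python3 - <<'E'
from h import *
z=np.load('rest.npz'); T=R.from_quat(z['T']); O,rz,hl=z['O'],z['rz'],z['hl']
delta(O+.1*rz-T.apply(hl),T)
s=status.read_state(); print(s['qpos'],s['force'],s['finger_gap'])
p,r=cur(); H=p+r.apply(hl); print('hole in rest',[(H-O)@z[k] for k in('rx','ry','rz')])
out=[]
for n in('wrist','scene','top'):
    C=cam(n); im,d=camera(n); np.savez(n+'5.npz',im=im,d=d,K=C[0],ds=C[1],r=C[2],t=C[3]); 
    pts=proj(n,[O,O+.032*rz,H,H+.006*r.apply([0,0,-1])],C); print(n,pts.round(1).tolist())
    x,y=[int(v) for v in pts.mean(0)]; x0=min(max(0,x-65),510);y0=min(max(0,y-50),300)
    if n=='wrist': x0,y0=190,0; c=im[0:400,100:500]; out.append(c); continue
    out.append(cv2.resize(im[y0:y0+100,x0:x0+100],(400,400),interpolation=cv2.INTER_CUBIC)); print(n,x0,y0)
v=np.hstack(out); v=cv2.resize(v,None,fx=.66,fy=.66,interpolation=cv2.INTER_AREA); cv2.imwrite('pics/c5.png',v)
E
```

```text
travel [0.0082, 0.0003, 0.0074] rot [-0.0004, -0.0014, -0.0] deg 0.3
[-0.28245546  0.82067081  0.9244253   2.07933414  0.62390482 -2.20483486] [-0.64972542  0.65279119  0.72648425] 0.05275955506019448
hole in rest [np.float64(0.0024963467956523183), np.float64(-9.463491978074586e-05), np.float64(0.10189571260367891)]
wrist [[324.1, 286.9], [324.2, 312.4], [324.5, 403.3], [324.6, 414.2]]
scene [[371.7, 245.3], [364.3, 242.1], [347.8, 234.0], [346.2, 233.3]]
scene 292 188
top [[287.6, 150.6], [293.4, 147.6], [306.2, 140.7], [307.3, 140.1]]
top 233 94
```

View pics/c5.png

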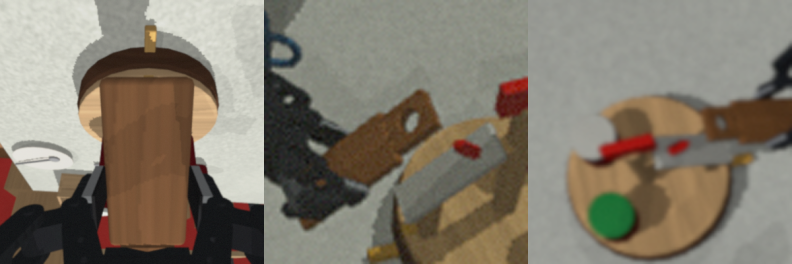

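The scene crop shows the hole at about (348,234) against a predicted (347.8,234.0), and the peg tip at about (364.7,242.9) against (364.3,242.1). I'll refine the peg and hole with centroids in both fixed views.

```bash
python3 - <<'E'
from h import *
z=np.load('rest.npz'); O,rz,hl,rx,ry=[z[k] for k in('O','rz','hl','rx','ry')]
p,r=cur(); H=p+r.apply(hl)
for n in('scene','top'):
    q=np.load(n+'5.npz'); C=(q['K'],q['ds'],q['r'],q['t']); im=q['im']; hsv=cv2.cvtColor(im,cv2.COLOR_BGR2HSV)
    m=cv2.inRange(hsv,(0,120,50),(9,255,255))|cv2.inRange(hsv,(170,120,50),(180,255,255))
    pm=proj(n,[O+.016*rz],C)[0]
    cnt,l,st,c=cv2.connectedComponentsWithStats(m)
    k=min(range(1,cnt),key=lambda i:np.hypot(*(c[i]-pm))+(99 if st[i,4]<8 else 0)); print(n,'peg pred',pm,'meas',c[k],st[k])
    # predicted silhouette centroid via hull of cylinder rings
    th=np.linspace(0,2*np.pi,24); ring=lambda h,R_:O+h*rz+R_*(np.cos(th)[:,None]*rx+np.sin(th)[:,None]*ry)
    hull=cv2.convexHull(proj(n,np.r_[ring(0,.007),ring(.024,.007),ring(.032,.0035)],C).astype(np.float32)); M=cv2.moments(hull); print(' sil',M['m10']/M['m00'],M['m01']/M['m00'],M['m00'])
    for nm,v in(('x',rx),('y',ry)): print(' px per mm',nm,(proj(n,[O+.001*v],C)-proj(n,[O],C))[0].round(3))
    # board mask hole
    b=cv2.inRange(hsv,(4,90,40),(20,255,230)); hp=proj(n,[H],C)[0]; cs,h=cv2.findContours(b,cv2.RETR_CCOMP,cv2.CHAIN_APPROX_NONE)
    for j,cc in enumerate(cs):
        cen=cc.reshape(-1,2).mean(0)
        if h[0][j][3]>=0 and np.hypot(*(cen-hp))<8: print(' hole pred',hp,'meas',cen,cv2.contourArea(cc),cv2.boundingRect(cc))
E
```

```text
scene peg pred [368.05455952 243.71186709] meas [368.46938776 243.85714286] [364 241  10   7  49]
 sil 368.72583145642835 244.0080196797497 58.94130057096481
 px per mm x [ 0.317 -0.222]
 px per mm y [-0.149 -0.338]
 hole pred [348.30640188 232.65959367] meas [347.40909091 233.90909091] 44.0 (344, 229, 8, 10)
top peg pred [290.45716915 149.07880133] meas [289.51724138 149.4137931 ] [286 147   8   6  29]
 sil 289.9682755798891 149.3343954750964 34.25627636583522
 px per mm x [-0.242  0.017]
 px per mm y [0.072 0.295]
 hole pred [305.75994063 140.5723729 ] meas [305.69230769 140.23076923] 18.5 (303, 137, 6, 7)
```

```bash
python3 - <<'E'
from h import *
z=np.load('rest.npz'); T=R.from_quat(z['T']); O,rz,hl,rx,ry=[z[k] for k in('O','rz','hl','rx','ry')]
p,r=cur(); H=p+r.apply(hl); print(p,[(H-O)@v for v in(rx,ry,rz)])
delta(O+.046*rz-T.apply(hl),T)
E
```

```text
[ 0.69147335 -0.0263012   0.19524158] [np.float64(0.006220096789487991), np.float64(0.0002559884099578001), np.float64(0.10439832335092812)]
travel [0.0194, 0.0021, 0.1963] rot [-0.0016, -0.002, 0.0024] deg 0.6
```

Call:
{"method": "arm_command", "body": {"rows": [{"travel": [0,0,0],"rot": [0,0,0]},{"travel": [0,0,0],"rot": [0,0,0]}]}}

```text
time: 12.9
eef_pos: [0.6915, -0.0262, 0.191]
eef_rot: [-0.224, 0.73, -0.582, -0.278]
force: [-0.1, 0.9, -1.1]
finger_gap: 0.053
grasp_force: 42.9
```

Call:
{"method": "arm_command", "body": {"rows": [{"travel": [0,0,0],"rot": [0,0,0]},{"travel": [0,0,0],"rot": [0,0,0]},{"travel": [0,0,0],"rot": [0,0,0]},{"travel": [0,0,0],"rot": [0,0,0]}]}}

```text
time: 13.4
eef_pos: [0.6917, -0.0265, 0.1884]
eef_rot: [-0.224, 0.73, -0.582, -0.28]
force: [0.4, 0.5, -2.1]
finger_gap: 0.0525
grasp_force: 42.9
```

```bash
python3 - <<'E'
from h import *
z=np.load('rest.npz'); T=R.from_quat(z['T']); O,rz,hl,rx,ry=[z[k] for k in('O','rz','hl','rx','ry')]
p,r=cur(); H=p+r.apply(hl); print(p,[(H-O)@v for v in(rx,ry,rz)]); print(status.read_state()['qd'])
delta(O+.046*rz-T.apply(hl),T)
E
```

```text
[ 0.69169229 -0.0264945   0.18843926] [np.float64(0.0014621801035604766), np.float64(-0.0002479167491611062), np.float64(0.0999550486750328)]
[-0.00075149  0.00019693  0.00109714  0.00038435 -0.00015339  0.00056703]
travel [0.0048, 0.0014, 0.1799] rot [0.0004, -0.0001, 0.001] deg 0.2
```

Call:
{"method": "arm_command", "body": {"rows": [{"travel": [0.005,0.001,0.05],"rot": [0,0,0]},{"travel": [0.005,0.001,0.1],"rot": [0,0,0]},{"travel": [0.005,0.001,0.14],"rot": [0,0,0]},{"travel": [0.005,0.001,0.17],"rot": [0,0,0]},{"travel": [0.005,0.001,0.18],"rot": [0,0,0]},{"travel": [0.005,0.001,0.18],"rot": [0,0,0]},{"travel": [0.005,0.001,0.18],"rot": [0,0,0]},{"travel": [0.005,0.001,0.18],"rot": [0,0,0]}]}}

```text
time: 14.4
eef_pos: [0.6838, 0.0073, 0.1477]
eef_rot: [-0.224, 0.73, -0.582, -0.279]
force: [-0.4, -0.2, -0.7]
finger_gap: 0.0522
grasp_force: 42.8
```

```bash
cat > chk.py <<'E'
from h import *
z=np.load('rest.npz'); T=R.from_quat(z['T']); O,rz,hl,rx,ry=[z[k] for k in('O','rz','hl','rx','ry')]
def rep():
    p,r=cur(); H=p+r.apply(hl); print(p,'hole in rest',np.round([(H-O)@v for v in(rx,ry,rz)],4)); return H
H=rep(); out=[]
for n in('scene','top'):
    H=rep(); C=cam(n); im,d=camera(n); hsv=cv2.cvtColor(im,cv2.COLOR_BGR2HSV); np.savez(n+'6.npz',im=im)
    print(n,'pred O,tip,hole',proj(n,[O,O+.032*rz,H],C).round(1).tolist())
    x,y=proj(n,[O],C)[0].astype(int); print('crop',x-30,y-25)
    out.append(cv2.resize(im[y-25:y+25,x-30:x+30],(390,325),interpolation=cv2.INTER_CUBIC))
cv2.imwrite('pics/c6.png',np.hstack(out)); delta(O+.006*rz-T.apply(hl),T)
E
python3 chk.py
```

```text
[0.68384473 0.00733308 0.1477441 ] hole in rest [0.     0.0001 0.0465]
[0.68384473 0.00733308 0.1477441 ] hole in rest [0.     0.0001 0.0465]
scene pred O,tip,hole [[371.7, 245.3], [364.3, 242.1], [360.9, 240.6]]
crop 341 220
[0.68382746 0.00736806 0.14766623] hole in rest [0.     0.0001 0.0464]
top pred O,tip,hole [[287.6, 150.6], [293.4, 147.6], [296.1, 146.2]]
crop 257 125
travel [0.0, 0.0005, 0.1346] rot [0.0003, -0.0001, 0.0011] deg 0.2
```

View pics/c6.png

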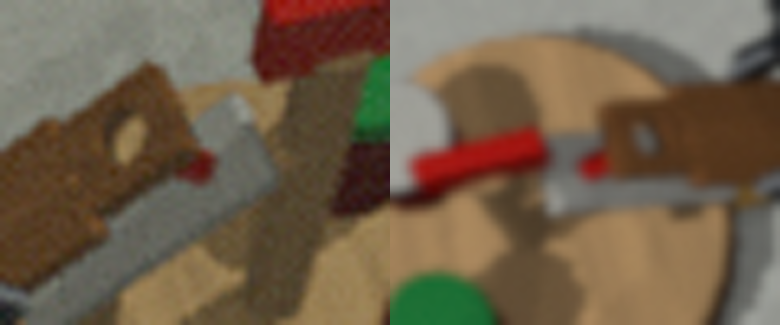

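The measured hole position agrees with the prediction in both views (scene 360.7,240.8 and top 295.5,146.1). I'll insert in two stages.

Call:
{"method": "arm_command", "body": {"rows": [{"travel": [0,0,0.025],"rot": [0,0,0]},{"travel": [0,0,0.05],"rot": [0,0,0]},{"travel": [0,0,0.07],"rot": [0,0,0]},{"travel": [0,0,0.07],"rot": [0,0,0]},{"travel": [0,0,0.07],"rot": [0,0,0]}]}}

```text
time: 15.12
eef_pos: [0.6806, 0.0213, 0.1321]
eef_rot: [-0.224, 0.73, -0.582, -0.279]
force: [0.1, -0.2, -0.6]
finger_gap: 0.0526
grasp_force: 42.8
```

```bash
python3 - <<'E'
from h import *
z=np.load('rest.npz'); T=R.from_quat(z['T']); O,rz,hl,rx,ry=[z[k] for k in('O','rz','hl','rx','ry')]
p,r=cur(); H=p+r.apply(hl); F=status.read_state()['force']; print(p,np.round([(H-O)@v for v in(rx,ry,rz)],4),'F',[round(F@v,1) for v in(rx,ry,rz)])
delta(O+.006*rz-T.apply(hl),T)
E
```

```text
[0.68062159 0.02131657 0.13212338] [0.0003 0.0002 0.0252] F [np.float64(-0.6), np.float64(-0.1), np.float64(-0.3)]
travel [0.0008, 0.0003, 0.0643] rot [0.0003, -0.0001, 0.0012] deg 0.2
```

Call:
{"method": "arm_command", "body": {"rows": [{"travel": [0,0,0.02],"rot": [0,0,0]},{"travel": [0,0,0.04],"rot": [0,0,0]},{"travel": [0,0,0.055],"rot": [0,0,0]},{"travel": [0,0,0.062],"rot": [0,0,0]},{"travel": [0,0,0.065],"rot": [0,0,0]},{"travel": [0,0,0.065],"rot": [0,0,0]},{"travel": [0,0,0.065],"rot": [0,0,0]}]}}

```text
time: 16.0
eef_pos: [0.6778, 0.0339, 0.1175]
eef_rot: [-0.224, 0.73, -0.582, -0.279]
force: [-1.3, -0.3, -2.5]
finger_gap: 0.0533
grasp_force: 42.9
```

```bash
python3 - <<'E'
from h import *
z=np.load('rest.npz'); T=R.from_quat(z['T']); O,rz,hl,rx,ry=[z[k] for k in('O','rz','hl','rx','ry')]
p,r=cur(); H=p+r.apply(hl); s=status.read_state(); F=s['force']; print(p,np.round([(H-O)@v for v in(rx,ry,rz)],4),'F',[round(F@v,1) for v in(rx,ry,rz)])
delta(O+.006*rz-T.apply(hl),T); print(s['qpos'])
E
```

```text
[0.67783172 0.03391851 0.1175467 ] [0.0001 0.0001 0.0058] F [np.float64(-1.7), np.float64(1.4), np.float64(-1.9)]
travel [0.0003, 0.0004, -0.0006] rot [0.0003, -0.0001, 0.0011] deg 0.2
[-0.20820683  0.68722356  0.57892987  1.82092165  0.65361737 -2.12545469]
```

Call:
{"method": "arm_command", "body": {"rows": [{"travel": [-0.002,0,0.003],"rot": [0,0,0]},{"travel": [-0.002,0,0.006],"rot": [0,0,0]},{"travel": [-0.002,0,0.006],"rot": [0,0,0]},{"travel": [-0.002,0,0.006],"rot": [0,0,0]}]}}

```text
time: 16.5
eef_pos: [0.6779, 0.0344, 0.1174]
eef_rot: [-0.224, 0.73, -0.583, -0.278]
force: [2.6, -7.9, 3.9]
finger_gap: 0.0526
grasp_force: 43.8
```

```bash
python3 - <<'E'
from h import *
z=np.load('rest.npz'); O,rz,hl,rx,ry=[z[k] for k in('O','rz','hl','rx','ry')]
p,r=cur(); H=p+r.apply(hl); s=status.read_state(); F=s['force']; print(p,np.round([(H-O)@v for v in(rx,ry,rz)],4),'F',[round(F@v,1) for v in(rx,ry,rz)])
E
```

```text
[0.6779438  0.03438956 0.11740212] [ 0.0003 -0.      0.0053] F [np.float64(-3.6), np.float64(-0.9), np.float64(8.4)]
```

The board is seated: the face pushes back with 8 N along its normal. Now I'll release and retreat.

Call:
{"method": "arm_command", "body": {"rows": [{"travel": [0,0,0],"rot": [0,0,0]},{"travel": [0,0,0],"rot": [0,0,0]},{"travel": [0,0,0],"rot": [0,0,0]},{"travel": [0,0,0],"rot": [0,0,0]},{"travel": [0,0,0],"rot": [0,0,0]}], "gripper": 1}}

```text
time: 17.12
eef_pos: [0.6774, 0.0357, 0.1165]
eef_rot: [-0.224, 0.73, -0.582, -0.28]
force: [0.4, 0.9, -0.9]
finger_gap: 0.0857
grasp_force: 0.0
```

Call:
{"method": "arm_command", "body": {"rows": [{"travel": [0,0,-0.05],"rot": [0,0,0]},{"travel": [0,0,-0.12],"rot": [0,0,0]},{"travel": [0,0,-0.25],"rot": [0,0,0]},{"travel": [0,0,-0.4],"rot": [0,0,0]},{"travel": [0,0,-0.4],"rot": [0,0,0]},{"travel": [0,0,-0.4],"rot": [0,0,0]},{"travel": [0,0,-0.4],"rot": [0,0,0]}]}}

```text
time: 18.0
eef_pos: [0.6946, -0.0417, 0.2047]
eef_rot: [-0.224, 0.73, -0.582, -0.281]
force: [0.4, -0.2, -0.4]
finger_gap: 0.0857
grasp_force: 0.0
```

```bash
python3 - <<'E'
from h import *
z=np.load('rest.npz'); O,rz,rx,ry=[z[k] for k in('O','rz','rx','ry')]
C=cam('wrist'); im,d=camera('wrist'); sc,_=camera('scene')
hsv=cv2.cvtColor(im,cv2.COLOR_BGR2HSV); pc=cloud('wrist',d,C)
L=(pc-O)@np.c_[rx,ry,rz]
m=((hsv[:,:,0]<22)&(hsv[:,:,1]>80)&(np.abs(L[:,:,2]-.012)<.015)&(np.abs(L[:,:,1])<.06)&(L[:,:,0]<.03)&(L[:,:,0]>-.16)).astype(np.uint8)
m=cv2.erode(m,np.ones((3,3))); q=pc[m>0]; U,S,V=np.linalg.svd(q-q.mean(0),full_matrices=False)
l=L[m>0]; print(len(q),'angle to rz',np.degrees(np.arccos(abs(V[2]@rz))),'lo',l.min(0),'hi',l.max(0),'mean',l.mean(0),'ax',V[0]@np.c_[rx,ry,rz])
x,y=proj('scene',[O])[0].astype(int)
cv2.imwrite('pics/end.png',np.hstack([im[:,120:520],cv2.resize(sc[y-50:y+50,x-50:x+50],(400,400),interpolation=cv2.INTER_CUBIC)]))
print(status.read_state()['force'])
E
```

```text
12368 angle to rz 0.07589249521746093 lo [-0.1408926  -0.02774717 -0.00095226] hi [0.01769124 0.02476511 0.0261915 ] mean [-0.07664032 -0.00136605  0.01144653] ax [0.99999093 0.00412668 0.00105768]
[-0.28807071 -0.02062096  0.25465887]
```

View pics/end.png

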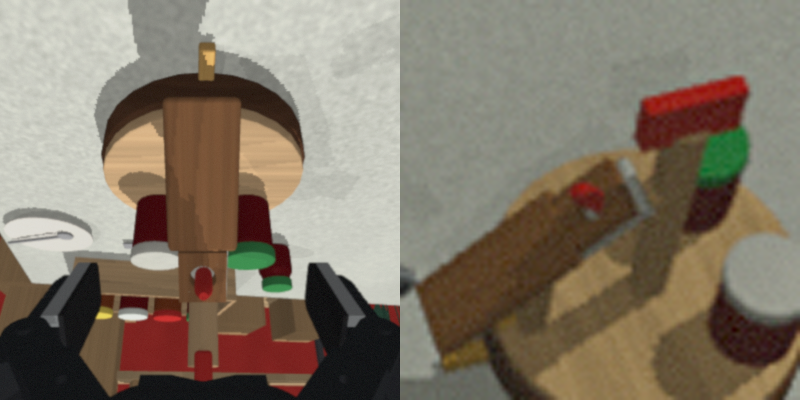

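The peg shows through the hole at (203,280) in the wrist view and (587,195) in the scene view. The board lies flat: 0.1° off, top face 11.4 mm above the rest against 12 mm expected. It points down the slope over the pointer.

```bash
python3 -c "
from h import *
print(robot.hand_in())"
```

```text
the job is handed in; nothing more can be done
None
```

The stand is turned one click so the rest stands over the pointer, and the board hangs flat and fully home on the red peg. The job was handed in at about 18 s of the 61 s allowed; the hand-in returned no verdict.

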